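# Load the vibrating table and reset its trip

## Task

The bench vibrating table has tripped with only one of its two tube moulds in the cradle. Lay the loose tube mould gently in the empty pair of V-notches, lying across both wooden bearers with its blue caps outside them, and let go of it; then reset the tripped red lever, pushing it fully to off until the trip flag has latched, and throw it fully on. Do not switch on before the tube is cradled, because the deck shakes at once, and leave the tube already loaded, the green rubber bowl and the sanding block where they are.

Things in the scene. Friction and masses are not known exactly. Their poses are not given: they have to be found in the camera images.
- loose_tube: Loose tube mould: grey tube 40 mm in diameter, blue hexagonal end caps (46 mm across flats, the last 18 mm of each end), 172 mm long overall, about 0.35 kg. Two steel bands centred 28 mm either side of the middle leave 48 mm of bare tube to grip. Origin at its middle on the axis, x along the axis. It lies on the table left of the machine on flats of its caps, axis 23 mm above the table.
- loaded_tube: An identical tube mould that already lies in the left pair of V-notches, parallel to the empty pair and 85 mm from it; leave it there.
- vibrating_table: Bench vibrating table, fixed: blue base 330 mm (y) x 200 mm (x), steel deck 210 x 200 mm centred at y = +60 mm, its top at z = 85 mm with a 5 mm rim, grey control box at the right end (centred at y = -115 mm, 100 mm wide, 171 mm deep, top at z = 107 mm). Origin on the bench under the middle of the base; x points away from the robot's side, y left, z up.
- free_groove (a point): Where the middle of the loose tube's axis belongs, in the empty right-hand notches, 40 mm above the deck; axes as the machine's, tube along x. Two wooden bearers run along y at x = -45 and +45 mm, 18 mm thick, tops 8 mm below this point; each has two 90 degree V-notches, 40 mm wide, 20 mm deep, lined with black rubber.
- trip_lever (a joint): Angle of the red lever: -0.45 fully off (leans to the robot's side, machine -x), +0.45 on (leans to +x, toward a white dot), near 0 tripped. It turns about the machine's y axis. Tripped, it is barred beyond +0.22. From about -0.14 to the off stop it is stiff (10 to 15 N) as it moves the trip flag. Once latched it goes on with about 3 N and an over-centre spring holds it off or on.
- lever_pivot (a point): Pivot of the lever, 16 mm below the top of the black breaker on the control box; axes as the machine's. A 4 mm high collar, 72 x 30 mm, surrounds the lever's slot on the breaker's top.
- lever_tip (a point): Middle of the lever's upper end, 60 mm from the pivot (44 mm above the breaker's top when upright). The grip, the top 24 mm, is 12 mm thick (machine x) and 18 mm wide (machine y); the stem below it is 9 x 13 mm.
- trip_flag (a joint): The trip flag inside the breaker, seen in a small window to the left of the lever: 0 = tripped (yellow shows), about 0.011 = latched (white shows). Only the lever moves it, over the last of its travel to off.
- panel_foot (a point): Front lower edge of a tall plaster panel standing on edge on the bench, left of the machine and to the right of the loose tube; it is about 0.1 m thick (y), over 0.4 m high, and reaches from here straight away from the robot. Carry things round its front.
- rubber_bowl: Green rubber mixing bowl, 126 mm wide, 71 mm high, on the bench behind the loose tube; leave it. Origin under its middle.
- sanding_block: Brown sanding block 66 x 110 x 31 mm to the right of the machine; leave it. Origin under its middle.

How it is judged (in metres and radians):
On the way:
1. the lever has been pushed fully off and the trip flag has latched (value of joint trip_lever below -0.4 rad and value of joint trip_flag above 0.0095 m), for 0.1 s.
At the end, for the whole second after the job is handed in: Loose tube at rest in both free notches (12 mm lengthwise, 4 mm sideways and in height, 0.06 rad from site free_groove); lever on (above +0.40 rad), trip flag latched (above 9.5 mm); loaded tube within 15 mm, bowl and sanding block within 30 mm, of where they were (x of loose_tube in the frame of free_groove between -0.012 and 0.012 m and y of loose_tube in the frame of free_groove between -0.004 and 0.004 m and z of loose_tube in the frame of free_groove between -0.004 and 0.004 m and angle between the x axis of loose_tube and the x axis of vibrating_table, either way round below 0.06 rad and value of joint trip_lever above 0.4 rad and value of joint trip_flag above 0.0095 m and linear speed of loose_tube below 0.02 m/s and distance of loaded_tube from where it was at the start of the episode below 0.015 m and distance of each of rubber_bowl, sanding_block from where it was at the start of the episode below 0.03 m); the robot touches nothing.
It fails at once if the lever is thrown on while the loose tube is not cradled (value of joint trip_lever above 0.35 rad and not (x of loose_tube in the frame of free_groove between -0.012 and 0.012 m and y of loose_tube in the frame of free_groove between -0.004 and 0.004 m and z of loose_tube in the frame of free_groove between -0.004 and 0.004 m and angle between the x axis of loose_tube and the x axis of vibrating_table, either way round below 0.06 rad)).
It fails at once if the loose tube is dropped (moves faster than 0.5 m/s out of the fingers) (contact force between the fingers and loose_tube below 0.1 N and linear speed of loose_tube above 0.5 m/s).
It fails at once if the loaded tube is pushed out of place (distance of loaded_tube from where it was at the start of the episode above 0.015 m).
It fails at once if the rubber bowl or the sanding block is pushed away (distance of any of rubber_bowl, sanding_block from where it was at the start of the episode above 0.03 m).
It also fails if it takes over 58 s, if anything falls off the work surface, if the arm or the gripper's body presses on something with over 40 N, if the wrist force passes 120 N, or if a joint passes its speed limit or range.

## Robot

A 6-joint arm with a two-finger parallel gripper is mounted at the origin on a cart in front of the work surface, level with it; the furniture and walls round the work are solid. World frame = base frame: x ahead of the robot, y to its left, z up, the work surface at z = 0. Lengths are in mm, angles in rad, forces in N, time in s.
With the tool pointing down it reaches from about 425 to 925 mm from the base axis. Payload 12.5 kg.
Tool frame: the origin (TCP) lies on the front face of the gripper's body, between the roots of the fingers; the fingertips stand 73 mm ahead of it and the grasp point (between the pads) lies 54 mm ahead of it (arm.nose_length is the distance from the TCP to the fingertips, in mm); z points along the fingers, y is the line along which they close (so a half turn about z gives the same grasp; the last joint's range is limited). The gripper opens to 85 mm and grips with 20 to 120 N. Pads are 22 mm wide; open, the fingers measure 114 mm over their backs; the gripper's body (76 mm by 85 mm) begins 54 mm behind the grasp point. The pads swing forward as they close: fully open they stand 13 mm farther back than shut.
Start: joints at [1.212, 0.491, 1.559, -0, 1.092, -0.106], TCP at [156.301, 605.15, 303.927] pointing down, gripper open.
Joint ranges: [-3.1, 3.1], [-0.84, 2.19], [0.05, 2.79], [-1.13, 4.28], [0.06, 2.93], [-2.69, 2.69]. Speed limits (rad/s): [2.22, 2.22, 2.79, 3.14, 3.14, 3.14].

## Interface

Orientations are given as [roll, pitch, yaw] about the fixed x, y, z axes, in that order (R = Rz(yaw) Ry(pitch) Rx(roll)).
In Python, from cell import arm gives the robot as it stands. The module is installed in compiled form; this text tells all that it offers.
- The arm moves only by the shell command python3 -m jog 'ROWS' [FORCE]. ROWS is a JSON object of lists of equal length, an entry for each row: "travel": the shift along the tool's x, y, z scaled (see below), a list of three; "roll": the turn about the tool's z scaled (see below); "fingers": the closure, from -1 (fully open) to 1 (shut). A call has 1 to 8 rows; each row is the pose to reach, as a shift and turn from the pose commanded when the call began, along the tool's axes at that moment; what a row does not reach only later rows make up. The controller multiplies each number of a shift by 150 mm and each number of a turn by 90 degrees. A row lasts 1/10 s, in which the tool goes at most 50 mm and 8.59 degrees, less where a joint would pass 70% of its speed; a pose out of reach is approached as far as the arm can. A call with a number of a shift or a turn outside -1 to 1 is refused whole. A call with a gripper value outside its range is refused whole. The fingers move at their own pace and stop on an object; FORCE is the grip in N (left out, the last holds). Time passes only in rows, so rows that repeat a pose let the fingers close. It gives the time, the measured TCP pose, the force, the opening and the grip force at its end, in the units of the state.
- arm.sense(): the state, without advancing time (a new reading comes with each control period).
- arm.capture(name): name is "side" or "top"; returns a dict with "img" (480x640x3 uint8, red, green, blue), "vertical_fov" (degrees; the focal length in pixels is half the picture's height over the tangent of half this angle, whatever the lens; pixels are square), "cx", "cy" (the principal point, pixels), "eye" and "attitude" of the camera in the world. Camera axes: x right, y up, looking along -z (the intrinsics and any distortion apply to the point x, -y, -z); pixel columns grow to the right and rows downward; lengths in mm; the calibration is good to about 2 mm. A picture is of the moment at which its call begins. There is no depth.
- arm.sign_off(): hands the job in; it is judged then, once.
The state is a dict: "time": time; "q": joint angles; "qd": joint speeds; "joint_torque": joint torques, N m; "eef_pos": TCP position; "ee_rot": TCP orientation; "ft_force": force on the tool from outside, world axes, zero at the start; "torque": the same for the moment, N m; "finger_gap": finger opening in mm; "grasp_force": force on a finger pad.
Only numpy, scipy, OpenCV 4.12 (cv2) and the standard library are available. Lean on these libraries where they do the work, as an engineer would, in place of code of your own. Each camera call takes 0.05 s, during which the arm holds its last target. There are 200 camera calls.

## Working session

There is one attempt and no reset: what is moved stays moved. The work goes in short steps, Python scripts to look and compute and a shell command to move; the robot and the scene stay as the last step left them, time stands still between calls to the robot, and variables do not carry over. Pictures are saved under pics/ and viewed, at most 10 in all, crops included, and the job is handed in when it is done.

```bash
mkdir -p pics; cat > h.py <<'E'
import numpy as np, cv2
from cell import arm
from scipy.spatial.transform import Rotation as R
def cap(n,f):
    c=arm.capture(n); cv2.imwrite(f,c["img"][:,:,::-1]); np.save(f+".npy",c,allow_pickle=True); return c
E
python3 - <<'E'
from h import *
for n in("side","top"):
    c=cap(n,f"pics/{n}0.png"); print({k:v for k,v in c.items() if k!="img"})
print(arm.sense())
E
```

```text
{'vertical_fov': 56.72444012036286, 'cx': 311.534556706848, 'cy': 242.1749570405785, 'eye': array([ 942.58230294, -436.18939165, 1075.95169444]), 'attitude': array([ 0.53823955, -0.01193884,  0.86023107])}
{'vertical_fov': 56.22271439435521, 'cx': 323.72404349091505, 'cy': 236.46796178924993, 'eye': array([ 410.74731341,  -66.37336731, 1294.74552854]), 'attitude': array([ 0.0764348 ,  0.01017954, -1.59470371])}
{'time': 0.1, 'q': array([ 1.21240322e+00,  4.91548115e-01,  1.55938809e+00, -1.34286026e-05,
        1.09170221e+00, -1.05619188e-01]), 'qd': array([ 0.00085047, -0.00141517, -0.00159262,  0.00078035, -0.0008154 ,
        0.00015158]), 'joint_torque': array([ 2.98894258e-03, -6.19446301e+01, -2.62026179e+01, -8.45692966e-05,
        2.88881660e-03,  1.73725738e-05]), 'eef_pos': array([156.25547021, 605.02650743, 303.35593724]), 'ee_rot': array([-3.14055146e+00, -9.84039330e-05,  2.88882488e+00]), 'ft_force': array([0.82655701, 0.2167264 , 1.12561997]), 'torque': array([-0.00222893,  0.00662997, -0.0458356 ]), 'grasp_force': 0.0, 'finger_gap': 85.24537878972222}
```

View pics/side0.png

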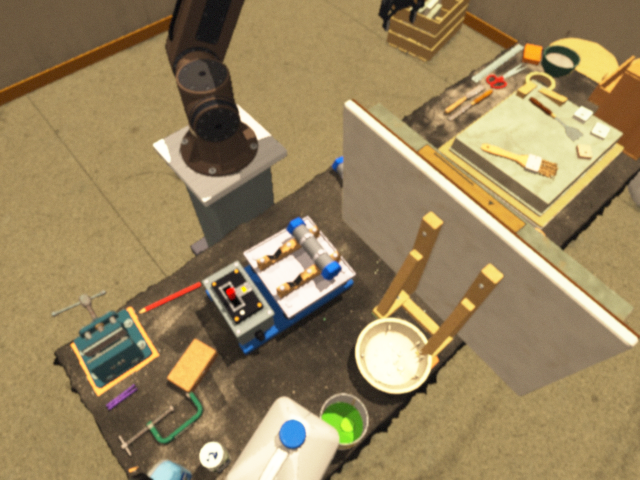

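View pics/top0.png

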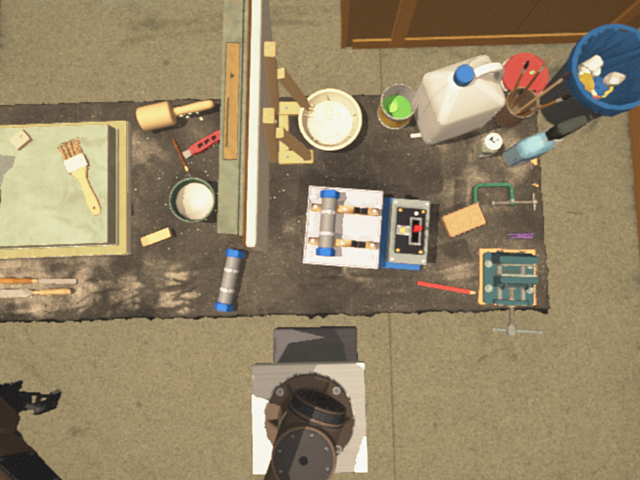

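The top view shows the loose tube at (230,280), the loaded tube at (328,222), the deck at columns 305-382, the lever at (418,229) and the panel's front edge at about (243,245). The side view shows the machine with its lever at (231,294).

```bash
cat >> h.py <<'E'
def ray(c,u,v):
    f=240/np.tan(np.radians(c["vertical_fov"])/2)
    d=np.array([(u-c["cx"])/f,-(v-c["cy"])/f,-1.]); return c["eye"],R.from_euler("xyz",c["attitude"]).apply(d)
def plane(c,u,v,z):
    e,d=ray(c,u,v); return e+d*(z-e[2])/d[2]
def proj(c,p):
    f=240/np.tan(np.radians(c["vertical_fov"])/2)
    q=R.from_euler("xyz",c["attitude"]).inv().apply(np.array(p)-c["eye"]); return c["cx"]-f*q[0]/q[2],c["cy"]+f*q[1]/q[2]
def tri(c1,uv1,c2,uv2):
    (a,d),(b,e)=ray(c1,*uv1),ray(c2,*uv2); s=np.linalg.lstsq(np.c_[d,-e],b-a,rcond=None)[0]
    p,q=a+s[0]*d,b+s[1]*e; return (p+q)/2,np.linalg.norm(p-q)
def blobs(c,lo,hi,box,amin=15):
    h=cv2.cvtColor(c["img"],cv2.COLOR_RGB2HSV); m=cv2.inRange(h,lo,hi); k=np.zeros_like(m); x0,y0,x1,y1=box; k[y0:y1,x0:x1]=m[y0:y1,x0:x1]
    n,_,s,ce=cv2.connectedComponentsWithStats(k); return k,[(tuple(ce[i].round(2)),int(s[i,4]),tuple(s[i,:4])) for i in range(1,n) if s[i,4]>=amin]
def load(f): return np.load(f+".npy",allow_pickle=True).item()
E
python3 - <<'E'
from h import *
t,s=load("pics/top0.png"),load("pics/side0.png")
B=((100,120,60),(125,255,255))
print("loose",b:=blobs(t,*B,(205,240,255,320))[1]); print([plane(t,*x[0],23).round(1) for x in b])
print("loaded",b:=blobs(t,*B,(310,180,345,262))[1]); print([plane(t,*x[0],125).round(1) for x in b])
bs=blobs(s,*B,(280,210,345,285))[1]; print("loaded side",bs)
for red in ((t,(400,215,430,245)),(s,(215,280,245,305))):
    for lo,hi in (((0,150,90),(8,255,255)),((172,150,90),(180,255,255))): print("red",blobs(red[0],lo,hi,red[1],5)[1])
m,_=blobs(t,(0,0,170),(180,60,255),(295,175,388,280)); p=cv2.findNonZero(m); r=cv2.boxPoints(cv2.minAreaRect(p)); print("deck",[plane(t,*x,90).round(1) for x in r],r.round(1))
def big(c,x0,y0,x1,y1,k): return cv2.resize(c["img"][y0:y1,x0:x1,::-1],None,fx=k,fy=k,interpolation=cv2.INTER_CUBIC)
a=big(t,295,175,440,280,5); cv2.imwrite("pics/ct.png",a)
cv2.imwrite("pics/cs.png",big(s,195,210,360,355,4))
E
```

```text
loose [((np.float64(234.52), np.float64(253.0)), 128, (np.int32(226), np.int32(249), np.int32(18), np.int32(10))), ((np.float64(223.16), np.float64(306.72)), 123, (np.int32(215), np.int32(302), np.int32(18), np.int32(10)))]
[array([467.7, 198.4,  23. ]), array([317.3, 231.7,  23. ])]
loaded [((np.float64(329.61), np.float64(193.5)), 123, (np.int32(321), np.int32(190), np.int32(18), np.int32(9))), ((np.float64(324.97), np.float64(251.5)), 127, (np.int32(316), np.int32(248), np.int32(19), np.int32(8)))]
[array([613.5, -74.8, 125. ]), array([461.3, -58.9, 125. ])]
loaded side [((np.float64(294.21), np.float64(223.8)), 137, (np.int32(287), np.int32(217), np.int32(17), np.int32(16))), ((np.float64(330.62), np.float64(270.16)), 217, (np.int32(322), np.int32(262), np.int32(19), np.int32(17)))]
red [((np.float64(417.03), np.float64(228.16)), 64, (np.int32(413), np.int32(225), np.int32(10), np.int32(8)))]
red []
red [((np.float64(230.27), np.float64(292.65)), 86, (np.int32(226), np.int32(287), np.int32(10), np.int32(12)))]
red []
deck [array([432.8,   3.4,  90. ]), array([645. , -17.3,  90. ]), array([ 623.8, -221.3,   90. ]), array([ 412.5, -198. ,   90. ])] [[302.1 263.2]
 [308.1 184.8]
 [383.6 190.6]
 [377.5 269. ]]
```

View pics/ct.png

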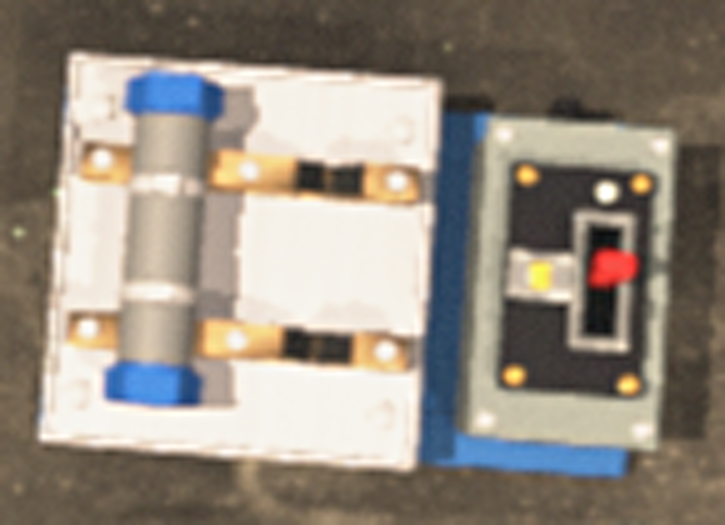

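View pics/cs.png

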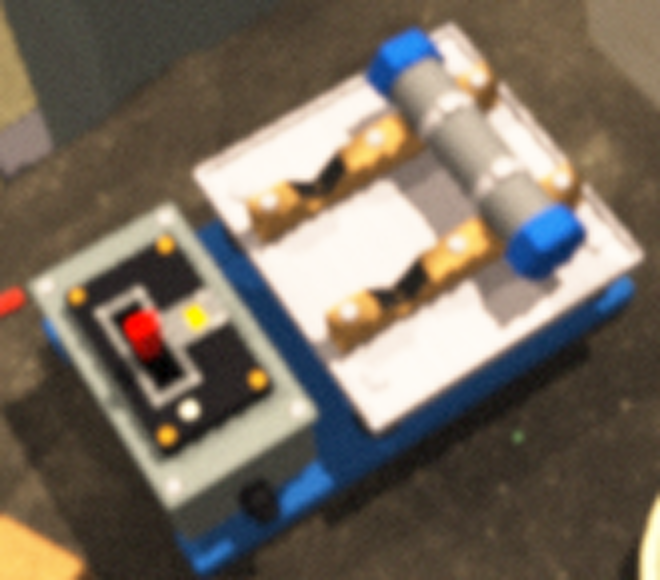

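```bash
python3 - <<'E'
from h import *
t,s=load("pics/top0.png"),load("pics/side0.png")
T=lambda x,y:(295+x/5-.4,175+y/5-.4); S=lambda x,y:(195+x/4-.4,210+y/4-.4)
print("notch",[plane(t,*T(*p),117).round(1) for p in((330,178),(316.5,346))])
def P(n,a,b): r=tri(t,T(*a),s,S(*b)); print(n,r[0].round(1),r[1].round(1))
P("tip",(622,262),(142,322))
P("screwFL",(514,376),(165,244)); P("screwFR",(628,384),(77,296)); P("screwBL",(527,175),(258,380)); P("screwBR",(641,184),(166,435))
P("collar",(602,282),(149,344)); P("dot",(606,191),(189,410)); P("flag",(540,276),(196,317))
P("capF",(153,383),(405,58)) ; P("capB",(173,94),(545,240))
P("deckBL",(70,53),(642,257)); P("deckFR",(415,468),(197,173)); P("deckFL",(40,440),(447,25)); P("deckBR",(441,79),(378,432))
print("panel foot-ish top",plane(t,243,247,400),plane(t,222,233,0))
# panel top-front corner: top view ~ (218..265) ; side view
st=np.array([467.7,198.4]),np.array([317.3,231.7]); print("tube mid",(st[0]+st[1])/2,np.arctan2(*(st[0]-st[1])[::-1]))
# panel front face in top view crop
cv2.imwrite("pics/pan.png",cv2.resize(np.hstack([t["img"][200:320,190:320,::-1],s["img"][90:210,320:450,::-1]]),None,fx=3,fy=3))
E
```

```text
notch [array([ 568.3, -155.5,  117. ]), array([ 479.7, -145.7,  117. ])]
tip [ 515.8 -295.4  170. ] 2.7
screwFL [ 461.4 -247.2  123.5] 0.9
screwFR [ 455.7 -306.6  122.9] 0.6
screwBL [ 566.9 -257.9  122.5] 1.2
screwBR [ 560.3 -317.5  123.2] 0.6
collar [ 509.5 -293.6  126.8] 2.5
dot [ 557.  -298.9  124.2] 0.5
flag [ 513.2 -262.1  125.9] 1.3
capF [461.4 -59.5 141.5] 0.3
capB [611.6 -74.5 134. ] 2.1
deckBL [643.5 -19.3  88.8] 1.8
deckFR [ 415.7 -196.6   90.2] 3.7
deckFL [433.7   0.8  90.1] 2.8
deckBR [ 625.2 -218.4   89.1] 2.2
panel foot-ish top [462.35863049 102.81124729 400.        ] [527.55545321 239.00698386   0.        ]
tube mid [392.5  215.05] -0.21789440723147396
```

View pics/pan.png

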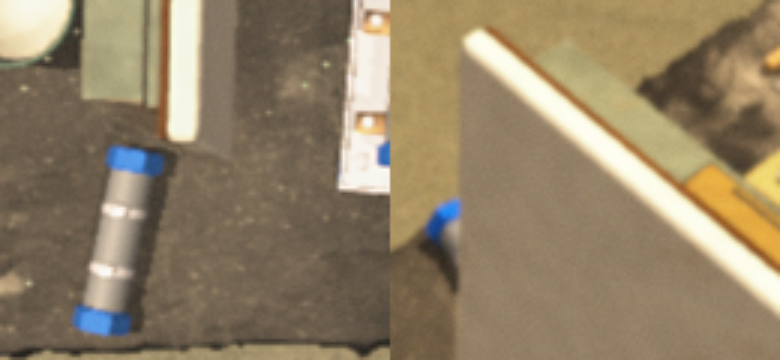

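```bash
cat >> h.py <<'E'
def go(x,y,z,yaw):
    s=arm.sense(); r=R.from_euler("xyz",s["ee_rot"]); d=r.inv().apply(np.array([x,y,z])-s["eef_pos"])/150
    cy=s["ee_rot"][2]; a=-(yaw-cy+np.pi)%(2*np.pi)-np.pi if False else -(((yaw-cy)+np.pi)%(2*np.pi)-np.pi)
    print("travel",d.round(3),"roll",round(a/(np.pi/2),3),"| now",s["eef_pos"].round(1),s["ee_rot"].round(3),"F",s["ft_force"].round(1),"gap",round(s["finger_gap"],1),"g",round(s["grasp_force"],1),"q1,6",s["q"][[0,5]].round(2),"t",round(s["time"],1))
E
python3 - <<'E'
from h import *
t,s=load("pics/top0.png"),load("pics/side0.png")
print(tri(t,(190+198/3,200+138/3),s,(345,103)))
print("right foot",plane(t,267.3,252.3,0),"left slab",plane(t,190+82/3,200+97/3,0),plane(t,190+160/3,200+107/3,0), "brown",plane(t,190+160/3,200+138/3,400))
go(392.5,215,180,-0.218)
E
```

```text
(array([462.52701996,  70.55244418, 455.74762929]), np.float64(6.7398922829188095))
right foot [468.39783321 108.35042535   0.        ] left slab [529.83145325 252.55340961   0.        ] [518.27031968 177.14509975   0.        ] brown [464.3425923  102.12389199 400.        ]
travel [-2.175 -2.123  0.824] roll 1.978 | now [156.3 605.  303.4] [-3.141 -0.     2.889] F [0.8 0.2 1.1] gap 85.2 g 0.0 q1,6 [ 1.21 -0.11] t 0.1
```

```bash
python3 - <<'E'
from h import *
t,s=load("pics/top0.png"),load("pics/side0.png")
print("foot side",plane(s,342,208,0)); 
for z in(400,455,500): print(z,plane(s,345,103,z),plane(t,256,246,z),plane(t,244,246,z),plane(t,217,233,z))
E
```

```text
foot side [433.06233174 138.08293999   0.        ]
400 [421.18339461 119.419484   400.        ] [463.72240766  76.78433039 400.        ] [464.3099421 100.7898671 400.       ] [491.7172908  154.70089915 400.        ]
455 [463.60793499  74.21138938 455.        ] [460.46602907  67.98442793 455.        ] [461.01744777  90.5143445  455.        ] [486.74006698 141.11146588 455.        ]
500 [498.31892258  37.22294833 500.        ] [457.80171931  60.78450774 500.        ] [458.32358877  82.10709875 500.        ] [482.66779295 129.99283866 500.        ]
```

```bash
python3 -m jog '{"travel":[[-0.3,-0.3,0],[-0.6,-0.6,0],[-0.9,-0.9,0],[-1,-1,0],[-1,-1,0],[-1,-1,0],[-1,-1,0]],"roll":[0.095,0.19,0.285,0.38,0.475,0.57,0.66],"fingers":[-1,-1,-1,-1,-1,-1,-1]}' 40; python3 -c "
from h import *
go(392.5,215,200,-0.218)"
```

```text
time: 0.8
eef_pos: [264.5, 421.8, 303.9]
ee_rot: [-3.141, 0.0, 1.845]
ft_force: [-0.1, 0.4, -0.1]
finger_gap: 85.4
grasp_force: 0.0
travel [-1.558  0.449  0.693] roll 1.313 | now [264.5 421.8 303.9] [-3.141  0.     1.845] F [-0.1  0.4 -0.1] gap 85.4 g 0.0 q1,6 [0.88 0.6 ] t 0.8
```

```bash
python3 -m jog '{"travel":[[-0.3,0.1,0.1],[-0.6,0.2,0.2],[-0.85,0.3,0.3],[-1,0.4,0.3],[-1,0.45,0.3],[-1,0.45,0.3],[-1,0.45,0.3],[-1,0.45,0.3]],"roll":[0.095,0.19,0.285,0.38,0.475,0.57,0.66,0.75],"fingers":[-1,-1,-1,-1,-1,-1,-1,-1]}'; python3 -c "
from h import *
go(392.5,215,200,-0.218)"
```

```text
time: 1.6
eef_pos: [370.5, 296.9, 258.7]
ee_rot: [-3.141, 0.001, 0.668]
ft_force: [0.0, 0.1, -0.3]
finger_gap: 85.5
grasp_force: 0.0
travel [-0.223  0.519  0.391] roll 0.564 | now [370.5 296.9 258.7] [-3.141e+00  1.000e-03  6.680e-01] F [ 0.   0.1 -0.3] gap 85.5 g 0.0 q1,6 [0.54 1.44] t 1.6
```

```bash
python3 -m jog '{"travel":[[-0.1,0.2,0.1],[-0.2,0.4,0.2],[-0.223,0.519,0.391],[-0.223,0.519,0.391],[-0.223,0.519,0.391],[-0.223,0.519,0.391],[-0.223,0.519,0.391]],"roll":[0.095,0.19,0.285,0.38,0.475,0.564,0.564],"fingers":[-1,-1,-1,-1,-1,-1,-1]}'; python3 -c "
from h import *
c=cap('top','pics/top1.png')
b=blobs(c,(100,120,60),(125,255,255),(205,240,255,320))[1]; print(b); 
go(392.5,215,78,-0.218)"
```

```text
time: 2.3
eef_pos: [392.9, 215.2, 200.1]
ee_rot: [3.141, 0.0, -0.214]
ft_force: [0.1, -0.6, 0.6]
finger_gap: 85.4
grasp_force: 0.0
[((np.float64(234.55), np.float64(253.1)), 125, (np.int32(226), np.int32(249), np.int32(18), np.int32(10))), ((np.float64(230.5), np.float64(307.5)), 24, (np.int32(229), np.int32(305), np.int32(4), np.int32(6)))]
travel [-0.002  0.003  0.814] roll 0.006 | now [392.9 215.3 200.1] [ 3.142  0.    -0.209] F [-0.4  0.7  1.4] gap 85.7 g 0.0 q1,6 [0.35 2.13] t 2.4
```

```bash
python3 -m jog '{"travel":[[0,0,0.25],[0,0,0.5],[0,0,0.7],[0,0,0.815],[0,0,0.815],[0,0,0.815]],"roll":[0.006,0.006,0.006,0.006,0.006,0.006],"fingers":[-1,-1,-1,-1,-1,-1]}' ; python3 -m jog '{"travel":[[0,0,0],[0,0,0],[0,0,0],[0,0,0],[0,0,0],[0,0,0],[0,0,0],[0,0,0]],"roll":[0,0,0,0,0,0,0,0],"fingers":[0,0.3,0.5,0.5,0.5,0.5,0.5,0.5]}' 60
```

```text
time: 2.95
eef_pos: [393.0, 215.4, 78.2]
ee_rot: [3.141, 0.0, -0.219]
ft_force: [0.3, -0.5, 0.0]
finger_gap: 85.0
grasp_force: 0.0
time: 3.75
eef_pos: [393.1, 215.4, 78.9]
ee_rot: [-3.141, -0.001, -0.221]
ft_force: [-1.5, -0.4, 12.0]
finger_gap: 38.5
grasp_force: 58.8
```

```bash
python3 -m jog '{"travel":[[0,0,-0.1],[0,0,-0.3],[0,0,-0.6],[0,0,-0.9],[0,0,-1],[0,0,-1],[0,0,-1],[0,0,-1]],"roll":[0,0,0,0,-0.095,-0.19,-0.285,-0.38],"fingers":[0.5,0.5,0.5,0.5,0.5,0.5,0.5,0.5]}' ; python3 -m jog '{"travel":[[0,0,0],[0,0,0],[0,0,0],[0,0,0],[0,0,0],[0,0,0],[0,0,0]],"roll":[-0.095,-0.19,-0.285,-0.38,-0.475,-0.57,-0.6],"fingers":[0.5,0.5,0.5,0.5,0.5,0.5,0.5]}'; python3 -c "
from h import *
cap('top','pics/top2.png')
go(410,120,228,1.35)"
```

```text
time: 4.55
eef_pos: [392.5, 215.2, 228.3]
ee_rot: [-3.142, -0.0, 0.382]
ft_force: [-0.5, 0.0, -5.3]
finger_gap: 38.6
grasp_force: 62.3
time: 5.25
eef_pos: [392.6, 215.2, 228.0]
ee_rot: [-3.141, 0.0, 1.324]
ft_force: [-1.4, -0.6, -3.3]
finger_gap: 38.5
grasp_force: 62.2
travel [-0.587  0.268  0.   ] roll -0.017 | now [392.6 215.2 228. ] [-3.141  0.     1.324] F [ 0.1  0.1 -4. ] gap 38.1 g 62.2 q1,6 [0.35 0.6 ] t 5.3
```

```bash
python3 -m jog '{"travel":[[-0.15,0.04,0],[-0.3,0.08,0],[-0.45,0.1,0],[-0.6,0.15,0],[-0.62,0.18,0],[-0.62,0.18,0]],"roll":[-0.02,-0.02,-0.02,-0.02,-0.02,-0.02],"fingers":[0.5,0.5,0.5,0.5,0.5,0.5]}'; python3 -c "
from h import *
t,s=load('pics/top0.png'),load('pics/side0.png')
for p in ((465,72,0),(465,72,455),(465,72,200)): print(proj(s,p),proj(t,p))
print(arm.sense()['q'])
go(400,70,228,1.35)"
```

```text
time: 5.9
eef_pos: [394.7, 117.9, 227.7]
ee_rot: [-3.138, 0.001, 1.347]
ft_force: [-6.3, -0.1, -4.8]
finger_gap: 38.1
grasp_force: 62.5
(np.float64(332.6670425137544), np.float64(227.0817766224441)) (np.float64(279.8984955543142), np.float64(253.17067530409687))
(np.float64(344.66448429057687), np.float64(103.8680181423091)) (np.float64(253.83235542894556), np.float64(243.6385939511795))
(np.float64(336.89890925789257), np.float64(183.62049407305275)) (np.float64(271.0967786972054), np.float64(249.95199080674578))
[1.29492933e-01 3.11207800e-01 2.14286495e+00 4.54329060e-04
 6.90781224e-01 3.53035606e-01]
travel [-0.304  0.105 -0.002] roll -0.002 | now [394.7 117.9 227.7] [-3.138e+00  1.000e-03  1.347e+00] F [-6.3 -0.1 -4.8] gap 38.1 g 62.5 q1,6 [0.13 0.35] t 5.9
```

```bash
python3 -c "
from h import *
cap('top','pics/top3.png'); cap('side','pics/side3.png'); go(395,50,228,1.35)
cv2.imwrite('pics/v3.png',np.hstack([cv2.resize(np.load('pics/top3.png.npy',allow_pickle=True).item()['img'][150:390,190:450,::-1],None,fx=1.5,fy=1.5),cv2.resize(np.load('pics/side3.png.npy',allow_pickle=True).item()['img'][60:300,200:460,::-1],None,fx=1.5,fy=1.5)]))"
```

```text
travel [-0.444  0.103 -0.002] roll -0.002 | now [394.7 118.4 227.7] [-3.139e+00  1.000e-03  1.348e+00] F [-6.6 -0.2 -5.1] gap 38.4 g 62.5 q1,6 [0.13 0.35] t 6.0
```

View pics/v3.png

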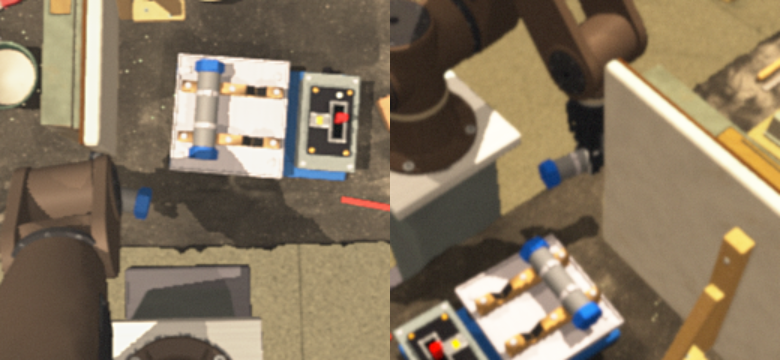

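The top crop shows the wrist in front of the panel. The side crop shows the gripper right against the panel's front edge, and the force reading is about 6 N. I'll back off toward the robot first.

```bash
python3 -m jog '{"travel":[[-0.01,-0.06,0],[-0.03,-0.13,0],[-0.04,-0.17,0],[-0.04,-0.17,0]],"roll":[0,0,0,0],"fingers":[0.5,0.5,0.5,0.5]}'; python3 -c "
from h import *
print(arm.sense()['q'])
go(370,50,228,1.35)"
```

```text
time: 6.4
eef_pos: [368.6, 118.4, 228.1]
ee_rot: [-3.141, -0.0, 1.35]
ft_force: [-0.3, -0.0, -4.2]
finger_gap: 38.1
grasp_force: 62.4
[1.39634047e-01 2.79410838e-01 2.19717228e+00 1.62751442e-04
 6.65208589e-01 3.60662135e-01]
travel [-0.443  0.109  0.001] roll -0.0 | now [368.6 118.4 228.1] [-3.141 -0.     1.35 ] F [-0.3 -0.  -4.2] gap 38.1 g 62.4 q1,6 [0.14 0.36] t 6.4
```

```bash
python3 -m jog '{"travel":[[-0.15,0.03,0],[-0.3,0.06,0],[-0.5,0.1,0],[-0.7,0.15,0],[-0.9,0.2,0],[-1,0.22,0],[-1,0.22,0],[-1,0.22,0]],"roll":[0,0,0,0,0,0,0,0],"fingers":[0.5,0.5,0.5,0.5,0.5,0.5,0.5,0.5]}'; python3 -c "
from h import *
print(arm.sense()['q'])
go(400,-150,228,-0.104)"
```

```text
time: 7.2
eef_pos: [369.0, -35.3, 228.0]
ee_rot: [3.141, -0.0, 1.348]
ft_force: [-0.1, -0.1, -3.6]
finger_gap: 38.3
grasp_force: 62.5
[-2.74302751e-01  2.59093958e-01  2.23262446e+00  2.69097802e-04
  6.49710583e-01 -5.19689757e-02]
travel [-0.7   0.37  0.  ] roll 0.925 | now [369.  -35.3 228. ] [ 3.141 -0.     1.348] F [-0.1 -0.1 -3.6] gap 38.3 g 62.5 q1,6 [-0.27 -0.05] t 7.2
```

```bash
python3 -m jog '{"travel":[[-0.2,0.1,-0.1],[-0.4,0.2,-0.15],[-0.6,0.3,-0.15],[-0.7,0.37,-0.15],[-0.7,0.37,-0.15],[-0.7,0.37,-0.15],[-0.7,0.37,-0.15],[-0.7,0.37,-0.15]],"roll":[0.09,0.18,0.27,0.36,0.45,0.54,0.63,0.72],"fingers":[0.5,0.5,0.5,0.5,0.5,0.5,0.5,0.5]}'; python3 -c "
from h import *
go(525,-151,240,-0.104)"
```

```text
time: 8.0
eef_pos: [400.2, -148.9, 250.4]
ee_rot: [-3.141, 0.0, 0.214]
ft_force: [-0.1, -0.8, -4.1]
finger_gap: 38.6
grasp_force: 62.6
travel [0.81  0.19  0.069] roll 0.202 | now [ 400.2 -148.9  250.4] [-3.141  0.     0.214] F [-0.1 -0.8 -4.1] gap 38.6 g 62.6 q1,6 [-0.51  0.85] t 8.0
```

```bash
python3 -m jog '{"travel":[[0.15,0.03,0],[0.35,0.08,0],[0.55,0.13,0.03],[0.75,0.17,0.06],[0.81,0.19,0.07],[0.81,0.19,0.07],[0.81,0.19,0.07]],"roll":[0.09,0.18,0.202,0.202,0.202,0.202,0.202],"fingers":[0.5,0.5,0.5,0.5,0.5,0.5,0.5]}'; python3 -c "
from h import *
s=cap('side','pics/side4.png');t=cap('top','pics/top4.png'); B=((100,120,60),(125,255,255))
print('side',blobs(s,*B,(180,130,345,300))[1]); print('top',blobs(t,*B,(310,170,400,280))[1])
go(525,-151,179,-0.104)
cv2.imwrite('pics/v4.png',np.hstack([cv2.resize(t['img'][150:310,280:440,::-1],None,fx=2.4,fy=2.4),cv2.resize(s['img'][170:330,190:350,::-1],None,fx=2.4,fy=2.4)]))"
```

```text
time: 8.7
eef_pos: [524.0, -150.6, 239.7]
ee_rot: [-3.141, 0.001, -0.098]
ft_force: [-0.3, 0.1, -3.4]
finger_gap: 38.1
grasp_force: 62.5
side [((np.float64(258.5), np.float64(229.52)), 107, (np.int32(253), np.int32(222), np.int32(11), np.int32(16))), ((np.float64(330.64), np.float64(270.18)), 219, (np.int32(322), np.int32(262), np.int32(19), np.int32(18))), ((np.float64(258.23), np.float64(283.22)), 257, (np.int32(245), np.int32(266), np.int32(29), np.int32(34))), ((np.float64(300.62), np.float64(276.42)), 266, (np.int32(291), np.int32(267), np.int32(21), np.int32(19))), ((np.float64(334.4), np.float64(293.09)), 124, (np.int32(321), np.int32(285), np.int32(24), np.int32(15)))]
top [((np.float64(329.56), np.float64(193.47)), 122, (np.int32(321), np.int32(190), np.int32(18), np.int32(9))), ((np.float64(318.0), np.float64(250.96)), 23, (np.int32(316), np.int32(248), np.int32(5), np.int32(7))), ((np.float64(395.57), np.float64(265.86)), 37, (np.int32(391), np.int32(264), np.int32(9), np.int32(5)))]
travel [ 0.007 -0.001  0.408] roll 0.003 | now [ 523.9 -151.1  240.2] [-3.141  0.    -0.099] F [ 0.5 -0.3 -4.4] gap 38.3 g 62.5 q1,6 [-0.4   1.27] t 8.8
```

View pics/v4.png

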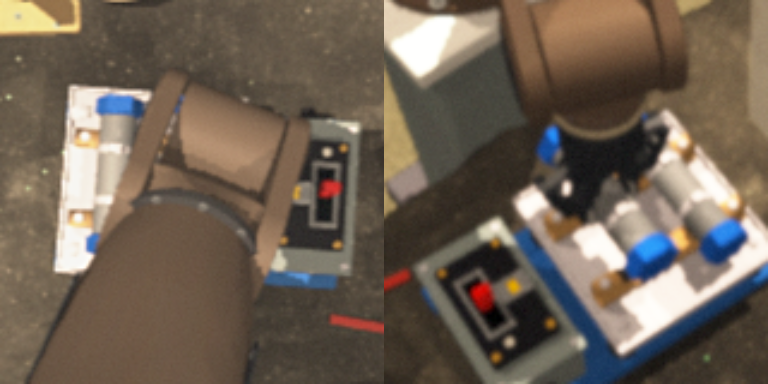

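```bash
python3 -c "
from h import *
s=load('pics/side0.png')
a=np.array(proj(s,(613.5,-74.8,125))); print('bias',np.array([330.63,270.17])-a)
o=np.array([330.63,270.17])-a
for z in (183,186,189):
  print(z,plane(s,300.62-o[0],276.42-o[1],z))
print('expect',524+77*np.cos(.099),-151-77*np.sin(.099))"
```

```text
bias [-0.8963014  -1.72340678]
183 [ 601.78416992 -158.35239313  183.        ]
186 [ 602.9291304 -159.2858266  186.       ]
189 [ 604.07409087 -160.21926007  189.        ]
expect 600.6229695905514 -158.61055393026237
```

```bash
python3 -m jog '{"travel":[[0,0,0.1],[0,0,0.2],[0,0,0.28],[0,0,0.33],[0,0,0.35],[0,0,0.365],[0,0,0.375],[0,0,0.375]],"roll":[0.003,0.003,0.003,0.003,0.003,0.003,0.003,0.003],"fingers":[0.5,0.5,0.5,0.5,0.5,0.5,0.5,0.5]}';python3 -m jog '{"travel":[[0,0,0.007],[0,0,0.013],[0,0,0.02],[0,0,0.023],[0,0,0.023]],"roll":[0,0,0,0,0],"fingers":[0.5,0.5,0.5,0.5,0.5]}'
```

```text
time: 9.6
eef_pos: [524.8, -151.4, 183.9]
ee_rot: [-3.142, -0.0, -0.104]
ft_force: [0.2, 0.4, -4.1]
finger_gap: 38.4
grasp_force: 62.6
time: 10.1
eef_pos: [525.1, -150.9, 181.9]
ee_rot: [-3.141, -0.002, -0.104]
ft_force: [-2.4, 6.8, 14.4]
finger_gap: 38.4
grasp_force: 64.7
```

```bash
python3 -m jog '{"travel":[[0,0,0],[0,0,0],[0,0,0],[0,0,0],[0,0,0],[0,0,0]],"roll":[0,0,0,0,0,0],"fingers":[0.1,0.0,-0.15,-0.3,-0.4,-0.4]}' 20;python3 -m jog '{"travel":[[0,0,-0.1],[0,0,-0.25],[0,0,-0.5],[0,0,-0.8],[0,0,-0.8]],"roll":[0,0,0,0,0],"fingers":[-0.4,-0.4,-0.4,-0.4,-0.4]}'
python3 -c "
from h import *
go(500,-290,300,-0.104)"
```

```text
time: 10.7
eef_pos: [524.8, -151.5, 180.2]
ee_rot: [-3.142, 0.0, -0.104]
ft_force: [-0.4, 0.1, -0.5]
finger_gap: 59.8
grasp_force: 0.0
time: 11.2
eef_pos: [526.0, -151.9, 305.4]
ee_rot: [3.139, -0.008, -0.103]
ft_force: [0.3, -1.1, -0.3]
finger_gap: 59.5
grasp_force: 0.0
travel [-0.077  0.934  0.038] roll 0.0 | now [ 526.  -151.9  305.4] [ 3.139 -0.008 -0.103] F [ 0.3 -1.1 -0.3] gap 59.5 g 0.0 q1,6 [-0.4   1.27] t 11.2
```

```bash
python3 -m jog '{"travel":[[0,0.3,0],[0.1,0.6,0],[0.2,0.9,0],[0.26,0.98,0],[0.26,0.98,0],[0.26,0.98,0]],"roll":[0,0,0,0,0,0],"fingers":[-0.4,0.3,1,1,1,1]}'
python3 -c "
from h import *
s=cap('side','pics/side5.png');t=cap('top','pics/top5.png'); B=((100,120,60),(125,255,255))
print('side',blobs(s,*B,(240,190,345,320),40)[1]); print('top',blobs(t,*B,(310,170,400,280))[1])
go(551.3,-298,220,-0.104)
cv2.imwrite('pics/v5.png',np.hstack([cv2.resize(t['img'][150:310,280:440,::-1],None,fx=2.4,fy=2.4),cv2.resize(s['img'][190:350,190:350,::-1],None,fx=2.4,fy=2.4)]))"
```

```text
time: 11.8
eef_pos: [548.0, -301.2, 299.4]
ee_rot: [-3.141, 0.001, -0.104]
ft_force: [-0.4, 0.7, 0.1]
finger_gap: 0.0
grasp_force: 0.0
side [((np.float64(294.3), np.float64(223.8)), 137, (np.int32(287), np.int32(217), np.int32(17), np.int32(16))), ((np.float64(265.36), np.float64(239.5)), 143, (np.int32(258), np.int32(233), np.int32(18), np.int32(16))), ((np.float64(330.64), np.float64(270.18)), 216, (np.int32(322), np.int32(262), np.int32(19), np.int32(17))), ((np.float64(267.55), np.float64(296.78)), 367, (np.int32(248), np.int32(270), np.int32(40), np.int32(50))), ((np.float64(300.87), np.float64(288.07)), 231, (np.int32(292), np.int32(280), np.int32(19), np.int32(17))), ((np.float64(319.11), np.float64(303.15)), 309, (np.int32(291), np.int32(285), np.int32(54), np.int32(35)))]
top [((np.float64(329.57), np.float64(193.53)), 122, (np.int32(321), np.int32(190), np.int32(18), np.int32(9))), ((np.float64(361.5), np.float64(196.85)), 117, (np.int32(353), np.int32(193), np.int32(18), np.int32(9))), ((np.float64(384.78), np.float64(221.56)), 268, (np.int32(381), np.int32(198), np.int32(11), np.int32(53))), ((np.float64(325.04), np.float64(251.51)), 126, (np.int32(316), np.int32(248), np.int32(19), np.int32(8))), ((np.float64(357.54), np.float64(254.76)), 126, (np.int32(349), np.int32(251), np.int32(18), np.int32(8)))]
travel [ 0.02  -0.019  0.534] roll 0.001 | now [ 548.1 -300.5  300.1] [-3.141e+00  1.000e-03 -1.030e-01] F [ 0.2 -0.3  0.2] gap -0.1 g 0.0 q1,6 [-0.61  1.07] t 11.9
```

View pics/v5.png

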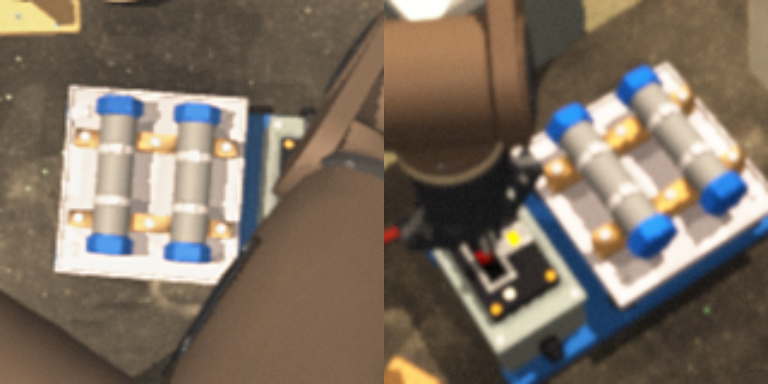

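The loose tube is seated in both free notches, with its caps at top px (361.5,196.9) and (357.5,254.8). I'll check its numbers and the pusher clearance.

```bash
python3 -c "
from h import *
t=load('pics/top5.png')
u=np.array([.9946,-.104]);v=np.array([.104,.9946])
def m(a,b):
  p,q=plane(t,*a,125)[:2],plane(t,*b,125)[:2]; return (p+q)/2,np.arctan2(*(p-q)[::-1])
a=m((329.57,193.53),(325.04,251.51)); b=m((361.5,196.85),(357.54,254.76)); print(a,b,'along',(b[0]-a[0])@u,'side',(b[0]-a[0])@v, 'vs machine',(b[0]-[523.3,-168.1])@u,(b[0]-[523.3,-168.1])@v)"
python3 -m jog '{"travel":[[0.02,-0.02,0.2],[0.02,-0.02,0.4],[0.02,-0.02,0.5],[0.02,-0.02,0.53],[0.02,-0.02,0.53]],"roll":[0,0,0,0,0],"fingers":[1,1,1,1,1]}'
python3 -c "
from h import *
go(509.5-12.7*.9946+11*.9946,-293.6+1.7*.104,220,-0.104)"
```

```text
(array([537.34108174, -66.89463346]), np.float64(-0.10207786890009916)) (array([ 526.60375872, -150.86468202]), np.float64(-0.09786385060311834)) along -1.9464564268214701 side -84.63329188954312 vs machine 1.4934453542263535 17.48583817181565
time: 12.4
eef_pos: [551.7, -298.3, 220.8]
ee_rot: [-3.141, 0.0, -0.103]
ft_force: [0.4, -0.7, 0.5]
finger_gap: -0.1
grasp_force: 0.0
travel [-0.294 -0.002  0.006] roll 0.001 | now [ 551.7 -298.3  220.8] [-3.141  0.    -0.103] F [ 0.4 -0.7  0.5] gap -0.1 g 0.0 q1,6 [-0.6   1.07] t 12.4
```

```bash
python3 -m jog '{"travel":[[-0.05,0,0.005],[-0.1,0,0.005],[-0.14,0,0.005],[-0.17,0,0.005],[-0.2,0,0.005],[-0.23,0,0.005],[-0.25,0,0.005],[-0.25,0,0.005]],"roll":[0,0,0,0,0,0,0,0],"fingers":[1,1,1,1,1,1,1,1]}'
python3 -m jog '{"travel":[[-0.01,0,0],[-0.02,0,0],[-0.03,0,0],[-0.035,0,0],[-0.035,0,0]],"roll":[0,0,0,0,0],"fingers":[1,1,1,1,1]}'
```

```text
time: 13.2
eef_pos: [515.2, -295.4, 220.6]
ee_rot: [3.141, -0.004, -0.104]
ft_force: [7.4, -0.4, 2.4]
finger_gap: -0.1
grasp_force: 3.7
time: 13.7
eef_pos: [510.4, -294.9, 220.1]
ee_rot: [3.141, -0.004, -0.104]
ft_force: [11.5, -1.0, -3.0]
finger_gap: 0.1
grasp_force: 5.0
```

```bash
python3 -m jog '{"travel":[[-0.01,0,0],[-0.02,0,0],[-0.025,0,0],[-0.025,0,0]],"roll":[0,0,0,0],"fingers":[1,1,1,1]}'
python3 -m jog '{"travel":[[-0.01,0,0],[-0.015,0,0],[-0.015,0,0]],"roll":[0,0,0],"fingers":[1,1,1]}'
```

```text
time: 14.1
eef_pos: [505.4, -294.3, 219.9]
ee_rot: [3.141, -0.0, -0.104]
ft_force: [4.0, -1.2, -0.7]
finger_gap: 0.0
grasp_force: 1.3
time: 14.4
eef_pos: [504.5, -294.3, 220.4]
ee_rot: [3.14, -0.004, -0.104]
ft_force: [11.8, -0.3, -2.4]
finger_gap: -0.2
grasp_force: 5.3
```

```bash
python3 -m jog '{"travel":[[-0.01,0,0],[-0.02,0,0],[-0.02,0,0],[-0.02,0,0]],"roll":[0,0,0,0],"fingers":[1,1,1,1]}'
python3 -c "
from h import *
s=cap('side','pics/side6.png'); print(arm.sense()['ft_force'])
h=cv2.cvtColor(s['img'],cv2.COLOR_RGB2HSV)
print('yellow side',blobs(load('pics/side0.png'),(22,140,120),(34,255,255),(235,275,260,300),2)[1],blobs(s,(22,140,120),(34,255,255),(235,275,260,300),2)[1])
print(s['img'][286:293,240:248].mean((0,1)))"
```

```text
time: 14.8
eef_pos: [503.4, -294.4, 221.2]
ee_rot: [3.139, -0.01, -0.104]
ft_force: [23.9, -0.5, -2.2]
finger_gap: 0.0
grasp_force: 10.5
[24.32594611 -0.59605474 -1.97206232]
yellow side [((np.float64(243.4), np.float64(288.7)), 20, (np.int32(241), np.int32(286), np.int32(6), np.int32(6)))] []
[240.17857143 232.26785714 213.78571429]
```

```bash
python3 -m jog '{"travel":[[0.06,0,0],[0.1,0,0],[0.1,0,-0.2],[0.1,0,-0.45],[-0.1,0,-0.45],[-0.35,0,-0.45],[-0.36,0,-0.45],[-0.36,0,-0.45]],"roll":[0,0,0,0,0,0,0,0],"fingers":[1,1,1,1,1,1,1,1]}'
python3 -c "
from h import *
s=cap('side','pics/side7.png'); 
print('red',blobs(s,(0,150,90),(8,255,255),(210,270,250,310),5)[1])
print('flag',s['img'][286:293,240:248].mean((0,1)))
cv2.imwrite('pics/v7.png',cv2.resize(s['img'][230:350,190:350,::-1],None,fx=4,fy=4))
go(509.5-60*.9946,-293.6+60*.104,220,-0.104)"
```

```text
time: 15.65
eef_pos: [445.8, -288.1, 287.7]
ee_rot: [-3.141, 0.001, -0.105]
ft_force: [0.1, 0.2, -0.1]
finger_gap: -0.1
grasp_force: 0.0
red [((np.float64(226.35), np.float64(286.82)), 153, (np.int32(219), np.int32(278), np.int32(15), np.int32(19)))]
flag [230.82142857 217.91071429 195.        ]
travel [ 0.021 -0.008  0.451] roll -0.0 | now [ 446.5 -288.3  287.6] [-3.141  0.    -0.104] F [-0.8 -0.  -0.3] gap -0.2 g 0.0 q1,6 [-0.7   0.98] t 15.7
```

View pics/v7.png

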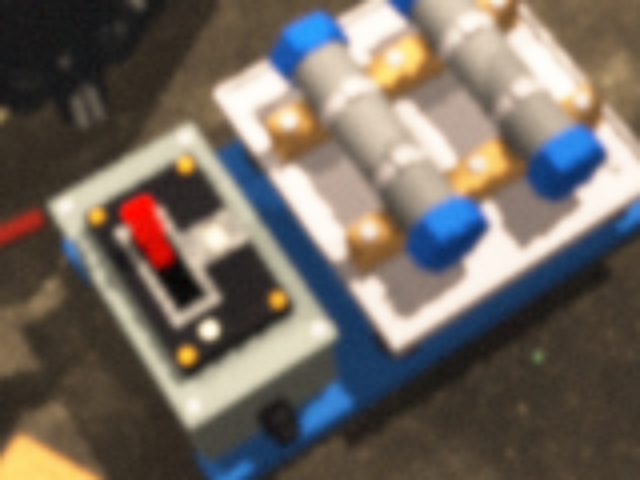

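```bash
python3 -m jog '{"travel":[[0,0,0.2],[0,0,0.4],[0,0,0.45],[0,0,0.45],[0.08,0,0.45],[0.15,0,0.45],[0.22,0,0.45],[0.22,0,0.45]],"roll":[0,0,0,0,0,0,0,0],"fingers":[1,1,1,1,1,1,1,1]}'
python3 -m jog '{"travel":[[0.04,0,0],[0.08,0,0],[0.12,0,0],[0.16,0,0],[0.19,0,0],[0.21,0,0],[0.21,0,0]],"roll":[0,0,0,0,0,0,0],"fingers":[1,1,1,1,1,1,1]}'; python3 -c "
from h import *
go(511,-294,220,-0.104)"
```

```text
time: 16.5
eef_pos: [480.9, -291.7, 221.0]
ee_rot: [3.141, -0.002, -0.103]
ft_force: [0.6, -1.1, 0.2]
finger_gap: -0.5
grasp_force: 0.0
time: 17.2
eef_pos: [511.2, -294.8, 219.9]
ee_rot: [3.141, -0.001, -0.103]
ft_force: [-0.0, 0.8, 0.5]
finger_gap: -0.1
grasp_force: 0.0
travel [-0.002 -0.005 -0.001] roll 0.0 | now [ 511.2 -294.8  219.9] [ 3.141e+00 -1.000e-03 -1.030e-01] F [-0.   0.8  0.5] gap -0.1 g 0.0 q1,6 [-0.64  1.04] t 17.2
```

```bash
python3 -m jog '{"travel":[[0.015,0,0],[0.03,0,0],[0.035,0,0],[0.035,0,0]],"roll":[0,0,0,0],"fingers":[1,1,1,1]}'
```

```text
time: 17.6
eef_pos: [513.9, -295.0, 219.8]
ee_rot: [-3.14, 0.005, -0.103]
ft_force: [-14.5, 0.0, 5.6]
finger_gap: -0.4
grasp_force: 7.7
```

At the on stop. Backing off, lifting clear and checking.

```bash
python3 -m jog '{"travel":[[-0.08,0,0],[-0.15,0,0],[-0.2,0,-0.3],[-0.3,0,-0.6],[-0.4,0.2,-0.8],[-0.4,0.4,-0.9],[-0.4,0.5,-0.9],[-0.4,0.5,-0.9]],"roll":[0,0,0,0,0,0,0,0],"fingers":[1,1,1,1,1,1,1,1]}'
python3 -c "
from h import *
s=cap('side','pics/side8.png');t=cap('top','pics/top8.png'); B=((100,120,60),(125,255,255))
print('red',blobs(s,(0,150,90),(8,255,255),(210,270,260,320),5)[1]); print('flag',s['img'][286:293,240:248].mean((0,1)))
print('side',blobs(s,*B,(250,190,345,320),40)[1]);print('top',blobs(t,*B,(310,170,400,280),60)[1])
cv2.imwrite('pics/v8.png',np.hstack([cv2.resize(t['img'][150:310,280:440,::-1],None,fx=2.4,fy=2.4),cv2.resize(s['img'][190:350,190:350,::-1],None,fx=2.4,fy=2.4)]))"
```

```text
time: 18.4
eef_pos: [447.8, -364.9, 354.2]
ee_rot: [-3.141, -0.0, -0.106]
ft_force: [0.0, 0.8, -0.8]
finger_gap: 0.2
grasp_force: 0.0
red [((np.float64(233.98), np.float64(298.5)), 60, (np.int32(230), np.int32(294), np.int32(9), np.int32(10)))]
flag [241.375      233.35714286 215.42857143]
side [((np.float64(294.24), np.float64(223.82)), 136, (np.int32(287), np.int32(217), np.int32(17), np.int32(16))), ((np.float64(265.4), np.float64(239.51)), 144, (np.int32(258), np.int32(233), np.int32(18), np.int32(16))), ((np.float64(330.69), np.float64(270.13)), 216, (np.int32(322), np.int32(262), np.int32(19), np.int32(18))), ((np.float64(267.47), np.float64(296.55)), 368, (np.int32(250), np.int32(267), np.int32(38), np.int32(53))), ((np.float64(300.91), np.float64(288.0)), 228, (np.int32(292), np.int32(280), np.int32(19), np.int32(17))), ((np.float64(319.3), np.float64(303.1)), 310, (np.int32(291), np.int32(285), np.int32(54), np.int32(35)))]
top [((np.float64(329.55), np.float64(193.47)), 122, (np.int32(321), np.int32(190), np.int32(18), np.int32(9))), ((np.float64(361.53), np.float64(196.88)), 116, (np.int32(353), np.int32(193), np.int32(18), np.int32(9))), ((np.float64(385.5), np.float64(237.26)), 438, (np.int32(380), np.int32(198), np.int32(20), np.int32(71))), ((np.float64(325.04), np.float64(251.52)), 128, (np.int32(316), np.int32(248), np.int32(19), np.int32(8))), ((np.float64(357.53), np.float64(254.73)), 127, (np.int32(349), np.int32(251), np.int32(18), np.int32(8)))]
```

View pics/v8.png

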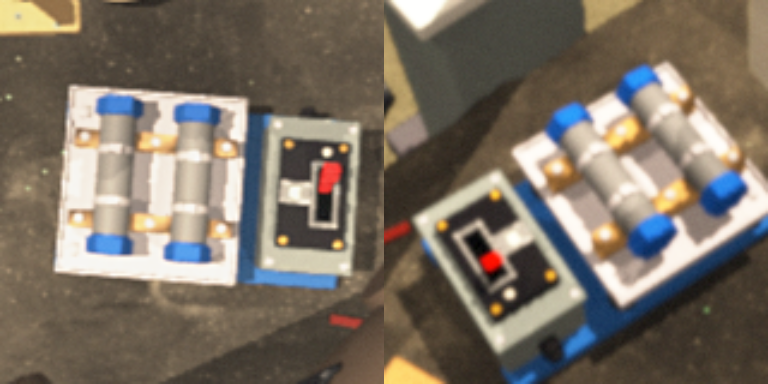

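The lever leans toward the white dot, the flag shows white, and both tubes are in place with the arm clear.

```bash
python3 -c "
from cell import arm
print(arm.sign_off())"
```

```text
the job is handed in; nothing more can be done
None
```

The loose tube is in the free notches, the trip flag is latched and the lever is fully on, with the arm clear; I handed the job in at about 18.5 s, with no verdict returned; the gripper brushed the panel once at about 6 N.

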